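# Unlock a loaded nest plate from its keyed socket and hold it level above its seat

## Task

The round nest plate with three finished clip assemblies is locked in its socket block by the key on its stem: take it by the bar handle, turn it anticlockwise (seen from above), still seated, until the nose on its rim faces the index post, then lift it straight up out of the socket. Finish while still holding it, level and still, about 10 cm above its seat so that the seat can be wiped clean. The three assemblies must stay in their nests, and everything else on the bench stays where it is.

Things in the scene. Friction and masses are not known exactly. Their poses are not given: they have to be found in the camera images.
- nest_plate: Loose round aluminium plate, 140 mm across, 8 mm thick, 0.34 to 0.55 kg, flat on the socket block. Origin: centre of its underside; z up its axis, -x to the V nose on its rim. On it, 46 mm from the axis at 45 degrees to x and y, four grey nests (25x53 mm, 8 mm high, long sides across the radius), the one at +x -y empty; a 16 mm post in the middle carries the bar handle.
- key (a point): Outer end of the key under the nest plate (hidden at the start), 27 mm from its axis towards its -x, under the nose. A 20 mm round stem goes 20 mm down from the plate; the key is a flat bar at its foot, on this side only, 10 mm wide and 8 mm thick, its top 12 mm below the plate.
- socket: Steel socket screwed to the bench: flange 120x120x8 mm, on it a hollow block 84x84 mm, its flat top 38 mm above the bench. Its 8 mm top plate has a keyhole: 22 mm bore, 16 mm wide slot towards -x. With the key off the slot the nest plate rises only 4 mm; it comes out when the nose faces the index post within about 8 degrees. Origin: centre of the underside; z up, -x to the index post.
- seat (a point): Centre of the socket's top face, 38 mm above the bench, on which the nest plate's underside lies; axes as socket. Only friction resists turning the plate (no spring, no detent); an inner stop ends the clockwise turn (seen from above) 1.6 rad from the index post; there is none at the post itself.
- index_mark (a point): Point 78.5 mm from the socket's axis towards its -x, 42 mm above the bench, where the tip of the nose stands when it faces the index post. The index post is a short steel post, 94 mm from the axis, 46 mm high; the V at its top points at the axis and ends 83 mm from it.
- nose (a point): Tip of the V-shaped nose on the nest plate's rim, 78.5 mm from its axis. At the start it stands 0.6 to 1.25 rad clockwise (seen from above) of the index post.
- handle (a point): Middle of the black bar handle, on the nest plate's axis, 70 mm above the plate's underside (108 mm above the bench at the start). The bar is 66 mm long along the plate's x, 16 mm thick along its y, 20 mm high, flat-sided; grip it from above across the 16 mm, at its middle. Axes as nest_plate.
- nest0 (a point): Middle of the inner floor (2 mm above the disc) of the nest at +x +y of the nest plate; the nest is 21x49 mm inside, walls 6 mm above that floor.
- clip_assy0: Finished clip assembly (black block on a light strap plate), 18x46x18 mm, 30 g, loose in the nest at +x +y, flat on its floor. Origin: centre of its underside.
- nest1 (a point): Middle of the inner floor (2 mm above the disc) of the nest at -x +y of the nest plate; the nest is 21x49 mm inside, walls 6 mm above that floor.
- clip_assy1: Finished clip assembly (black block on a light strap plate), 18x46x18 mm, 30 g, loose in the nest at -x +y, flat on its floor. Origin: centre of its underside.
- nest2 (a point): Middle of the inner floor (2 mm above the disc) of the nest at -x -y of the nest plate; the nest is 21x49 mm inside, walls 6 mm above that floor.
- clip_assy2: Finished clip assembly (black block on a light strap plate), 18x46x18 mm, 30 g, loose in the nest at -x -y, flat on its floor. Origin: centre of its underside.
- gauge_block: Bystander: ground steel setting block 25x50x25 mm lying on the bench behind the socket. Origin: centre of underside.
- plug_gauge: Bystander: steel plug gauge 19x108x19 mm lying on the bench left of the socket. Origin: centre of underside.
- magnet_dish: Bystander: round steel dish with screws, 71 mm across, 22 mm high. Origin: centre of underside.
- spare_assy: Bystander: one more clip assembly, 18x46x18 mm, lying on the bench at the right. Origin: centre of underside.
- clip: Bystander: black clip 19x35x19 mm lying on the bench at the right. Origin: centre of underside.
There are look-alikes about, which are no part of the job. What is shaped like the clip_assy1 but brown is not meant.

How it is judged:
On the way, in this order (a step that is already met when the one before it is completed fails the run):
1. the nest plate, still down on its seat, is turned so that its nose faces the index post (horizontal distance between nose and index_mark below 0.013 m and z of nest_plate in the frame of seat below 0.006 m), for 0.1 s.
2. the nest plate is lifted so far that its key is out of the socket, held by the fingers (z of nest_plate in the frame of seat above 0.025 m and contact force between the fingers and nest_plate above 1 N), for 0.1 s.
At the end, for the whole second after the job is handed in: The fingers hold the nest plate off the socket, underside 70 to 150 mm above the seat, axis within 50 mm of the socket's, level within 5 degrees, still (20 mm/s, 0.15 rad/s); each assembly is within 10 mm of its place in its nest; no bystander has moved 30 mm (z of nest_plate in the frame of seat between 0.07 and 0.15 m and horizontal distance between nest_plate and seat below 0.05 m and angle between nest_plate's own z axis and vertical below 0.087 rad and linear speed of nest_plate below 0.02 m/s and angular speed of nest_plate below 0.15 rad/s and contact force between the fingers and nest_plate above 2 N and contact force between nest_plate and socket below 0.1 N and distance between clip_assy0 and nest0 below 0.01 m and distance between clip_assy1 and nest1 below 0.01 m and distance between clip_assy2 and nest2 below 0.01 m and distance of each of gauge_block, plug_gauge, magnet_dish, spare_assy, clip from where it was at the start of the episode below 0.03 m); the arm keeps its last pose, push and grip.
It fails at once if the nest plate is tipped by more than 15 degrees (angle between nest_plate's own z axis and vertical above 0.26 rad).
It fails at once if a bystander is knocked away from its place (more than 30 mm) (distance of any of gauge_block, plug_gauge, magnet_dish, spare_assy, clip from where it was at the start of the episode above 0.03 m).
It also fails if it takes over 40 s, if anything falls off the work surface, if the arm or the gripper's body presses on something with over 40 N, if the wrist force passes 120 N, or if a joint passes its speed limit or range.

## Robot

A 6-joint arm with a two-finger parallel gripper is mounted at the origin on a cart in front of the work surface, level with it; the furniture and walls round the work are solid. World frame = base frame: x ahead of the robot, y to its left, z up, the work surface at z = 0. Lengths are in m, angles in rad, forces in N, time in s.
With the tool pointing down it reaches from about 0.375 to 0.975 m from the base axis. Payload 3.8 kg.
Tool frame: the origin (TCP) lies on the mounting face of the last link; the fingertips stand 173 mm ahead of it and the grasp point (between the pads) lies 155 mm ahead of it (bot.hold_point_z is the distance from the TCP to the grasp point, in m); z points along the fingers, y is the line along which they close (so a half turn about z gives the same grasp; the last joint's range is limited). The gripper opens to 85 mm and grips with 20 to 120 N. Pads are 22 mm wide; open, the fingers measure 114 mm over their backs; the gripper's body (76 mm by 85 mm) begins 54 mm behind the grasp point. The pads swing forward as they close: fully open they stand 13 mm farther back than shut.
Start: joints at [-0.037, 0.264, 1.604, -0, 1.274, -0.037], TCP at [0.675, -0, 0.405] pointing down, gripper open.
Joint ranges: [-2.63, 2.63], [-0.94, 2.18], [0.31, 2.57], [-1.31, 4.45], [0, 2.66], [-2.55, 2.55]. Speed limits (rad/s): [2.57, 2.57, 3.14, 3.14, 3.14, 3.14].

## Interface

Orientations are given as a rotation vector (axis times angle).
In Python, from workcell import bot, optics gives the robot as it stands.
- The arm moves only by the shell command python3 -m jog 'ROWS' [OPENING] [FORCE]. ROWS is JSON, a list of rows, each an object of numbers: "dx", "dy", "dz": the shift along the tool's x, y, z in mm; "ax", "ay", "az": the turn, a rotation vector about the tool's x, y, z in degrees. A call has 1 to 20 rows; each row shifts and turns the commanded pose from where the row before left it, along the tool's axes as they then stand; what a row does not reach is not made up. A row lasts 1/12 s, in which the tool goes at most 41.7 mm and 7.16 degrees, less where a joint would pass 70% of its speed; a pose out of reach is approached as far as the arm can. A call with a gripper value outside its range is refused whole. OPENING is the opening, from 0 (shut) to 1 (fully open), set as the call begins (- or left out, the last holds). The fingers move at their own pace and stop on an object; FORCE is the grip in N (left out, the last holds). Time passes only in rows, so rows that do not move let the fingers close. It gives the time, the measured TCP pose, the force, the opening and the grip force at its end, in the units of the state.
- bot.read_state(): the state, without advancing time (a new reading comes with each control period).
- optics.read_camera(name): name is "scene" or "side" or "wrist"; returns a dict with "img" (384x512x3 uint8, red, green, blue), "vertical_fov" (degrees; the focal length in pixels is half the picture's height over the tangent of half this angle, whatever the lens; pixels are square), "cx", "cy" (the principal point, pixels), "k1" (the pictures are not rectified: a ray, as slopes to the right and down, at radius r is drawn at 1 + k1 r^2 times it, then the intrinsics apply), "R" (3x3) and "t" (3): a world point X has camera coordinates R X + t; the wrist camera has in their place "tool_from_camera" (4x4, takes a point from camera to tool coordinates, whose origin is the TCP and whose axes are the flange's). Camera axes: x right, y down, z forward; pixel columns grow to the right and rows downward; lengths in m; the calibration is good to about 2 mm. A picture is of the moment at which its call begins: read the wrist's pose just before it. There is no depth.
- bot.finish_job(): hands the job in; it is judged then, once.
The state is a dict: "time": time; "q": joint angles; "joint_vel": joint speeds; "joint_torque": joint torques, N m; "tool_pos": TCP position; "tcp_rot": TCP orientation; "wrist_force": force on the tool from outside, world axes, zero at the start; "torque": the same for the moment, N m; "width": opening from 0.0 (shut) to 1.0 (fully open); "grip_force": force on a finger pad.
Only numpy, scipy, OpenCV 4.12 (cv2) and the standard library are available. Lean on these libraries where they do the work, as an engineer would, in place of code of your own. Each camera call takes 0.05 s, during which the arm holds its last target. There are 200 camera calls.

## Working session

There is one attempt and no reset: what is moved stays moved. The work goes in short steps, Python scripts to look and compute and a shell command to move; the robot and the scene stay as the last step left them, time stands still between calls to the robot, and variables do not carry over. Pictures are saved under pics/ and viewed, at most 10 in all, crops included, and the job is handed in when it is done.

```bash
mkdir -p pics; cat > h.py <<'E'
import numpy as np,cv2
from scipy.spatial.transform import Rotation as Ro
from workcell import bot,optics
def cam(name):
    s=bot.read_state(); c=optics.read_camera(name)
    if name=="wrist":
        T=np.eye(4);T[:3,:3]=Ro.from_rotvec(s["tcp_rot"]).as_matrix();T[:3,3]=s["tool_pos"]
        W=np.linalg.inv(T@np.array(c["tool_from_camera"]));c["R"]=W[:3,:3];c["t"]=W[:3,3]
    c["R"]=np.array(c["R"]);c["t"]=np.array(c["t"])
    f=c["img"].shape[0]/2/np.tan(np.radians(c["vertical_fov"])/2)
    c["K"]=np.array([[f,0,c["cx"]],[0,f,c["cy"]],[0,0,1]]);c["D"]=np.array([c["k1"],0,0,0,0.])
    return c
def ray(c,uv):
    p=cv2.undistortPoints(np.array(uv,float).reshape(-1,1,2),c["K"],c["D"])[:,0]
    d=np.c_[p,np.ones(len(p))]@c["R"]; return -c["R"].T@c["t"],d
def plane(c,uv,z):
    o,d=ray(c,uv); return o+d*((z-o[2])/d[:,2])[:,None]
def proj(c,X):
    return cv2.projectPoints(np.array(X,float).reshape(-1,1,3),cv2.Rodrigues(c["R"])[0],c["t"],c["K"],c["D"])[0][:,0]
def save(c,fn): cv2.imwrite("pics/"+fn,cv2.cvtColor(c["img"],cv2.COLOR_RGB2BGR))
E
python3 - <<'E'
from h import *
for n in("scene","side","wrist"):
    c=cam(n);save(c,n+"0.png");print(n,-c["R"].T@c["t"],c["R"][2],c["K"][0,0])
a=[cv2.imread(f"pics/{n}0.png") for n in("scene","wrist")]
E
```

```text
scene [-0.0640415  -0.81337726  0.57028183] [ 0.62752284  0.59081317 -0.50710442] 439.22569445313314
side [0.32450122 0.39701816 0.73034879] [ 0.23181993 -0.68984153 -0.68584122] 388.8313124267263
wrist [0.67634263 0.06437807 0.37338202] [-0.00260997 -0.26043729 -0.96548724] 271.62369441126316
```

View pics/scene0.png

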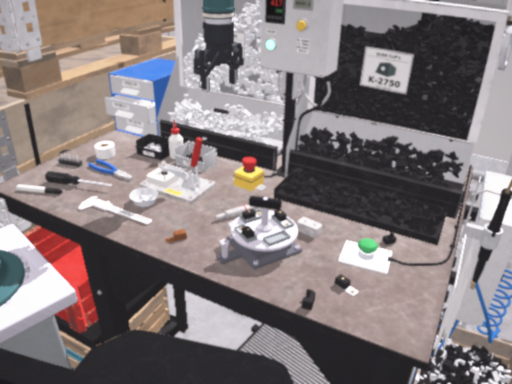

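View pics/wrist0.png

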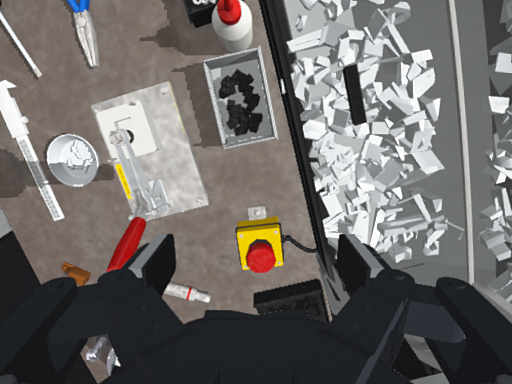

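The scene view shows the plate at about (263,232) with its black bar handle at (265,202) and the index post at about (224,250). The wrist view catches only the handle's edge, at (290,295). The brown look-alike lies alone at (177,236), off the plate, so it is not meant.

```bash
python3 - <<'E'
import cv2
from h import *
a=cv2.imread("pics/scene0.png")[185:275,205:310]
cv2.imwrite("pics/sc_crop.png",cv2.resize(a,None,fx=6,fy=6,interpolation=cv2.INTER_CUBIC))
E
```

```text
(no output)
```

View pics/side0.png

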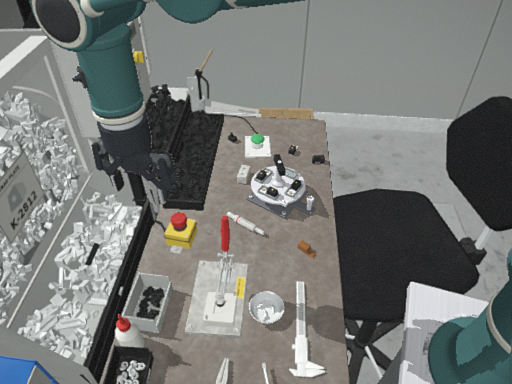

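View pics/sc_crop.png

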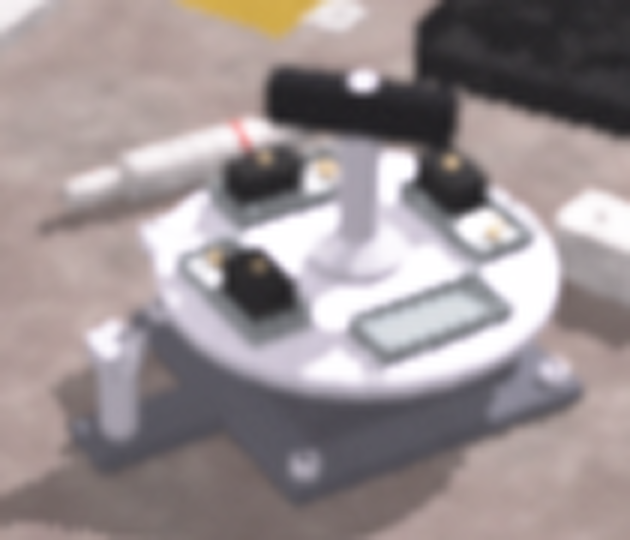

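The crop shows the handle middle at scene (265,202), the nose at (230,224), the post top at (224,241) and an empty nest at (277,238). That matches the nest_plate. The side view has the same plate at (278,187) and its handle at (280,165).

```bash
python3 - <<'E'
from h import *
c=cam("scene");s=cam("side")
print("handle",plane(c,[[265.3,202.5]],.108), plane(s,[[280,164]],.112))
o1,d1=ray(c,[[265.3,202.5]]);o2,d2=ray(s,[[279.5,164]])
A=np.c_[d1[0],-d2[0]];k=np.linalg.lstsq(A,o2-o1,rcond=None)[0];print(o1+k[0]*d1[0],o2+k[1]*d2[0])
n,p=plane(c,[[230,223.7]],.042)[0],plane(c,[[223.8,240.8]],.046)[0];print("nose",n,"post",p)
h=plane(c,[[265.3,202.5]],.108)[0]
e=plane(c,[[205+270/6,185+95/6],[205+458/6,185+115/6]],.108);print("ends",e)
for q in(n,p):
  v=(q-h)[:2];print(np.hypot(*v),np.degrees(np.arctan2(v[1],v[0])))
st=bot.read_state();print(Ro.from_rotvec(st["tcp_rot"]).as_matrix().round(3),st["tool_pos"])
E
```

```text
handle [[ 0.5067581  -0.31543834  0.108     ]] [[ 0.50342867 -0.31367272  0.112     ]]
[ 0.50542698 -0.31659955  0.10907806] [ 0.5054365  -0.31660359  0.10908547]
nose [ 0.4704905  -0.24943254  0.042     ] post [ 0.41555065 -0.28874398  0.046     ]
ends [[ 0.4895297  -0.28913681  0.108     ]
 [ 0.52486042 -0.34253122  0.108     ]]
0.07531337451652396 118.7870707334733
0.09503361462619676 163.6864395560188
[[ 0.     1.    -0.001]
 [ 1.    -0.     0.   ]
 [ 0.    -0.001 -1.   ]] [6.74832516e-01 6.81317063e-06 4.04020239e-01]
```

```bash
python3 -m jog '[{"dx":-26.3,"dy":-14.1},{"dx":-26.3,"dy":-14.1},{"dx":-26.3,"dy":-14.1},{"dx":-26.3,"dy":-14.1},{"dx":-26.3,"dy":-14.1},{"dx":-26.3,"dy":-14.1},{"dx":-26.3,"dy":-14.1},{"dx":-26.3,"dy":-14.1},{"dx":-26.3,"dy":-14.1},{"dx":-26.3,"dy":-14.1},{"dx":-26.3,"dy":-14.1},{"dx":-26.3,"dy":-14.1},{"az":-6.2},{"az":-6.2},{"az":-6.2},{"az":-6.2},{"az":-6.2},{},{},{}]' 1
python3 - <<'E'
from h import *
c=cam("wrist");save(c,"w1.png");s=bot.read_state();print(s["q"],s["tool_pos"],Ro.from_rotvec(s["tcp_rot"]).as_matrix().round(3))
E
```

```text
[-3.68780079e-02  2.64220024e-01  1.60450243e+00 -2.77690636e-05
  1.27371172e+00 -3.68931563e-02] [6.74871171e-01 1.31172159e-05 4.04192140e-01] [[-0.     1.    -0.001]
 [ 1.     0.     0.   ]
 [ 0.    -0.001 -1.   ]]invalid input
```

View pics/w1.png

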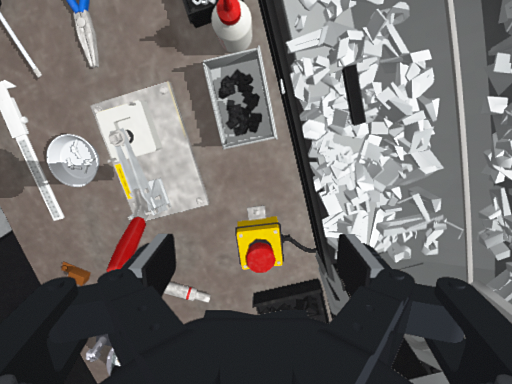

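The move was refused, most likely because of the empty rows, so the picture is unchanged.

```bash
python3 -m jog '[{"dx":-26.3,"dy":-14.1},{"dx":-26.3,"dy":-14.1},{"dx":-26.3,"dy":-14.1},{"dx":-26.3,"dy":-14.1},{"dx":-26.3,"dy":-14.1},{"dx":-26.3,"dy":-14.1},{"dx":-26.3,"dy":-14.1},{"dx":-26.3,"dy":-14.1},{"dx":-26.3,"dy":-14.1},{"dx":-26.3,"dy":-14.1},{"dx":-26.3,"dy":-14.1},{"dx":-26.3,"dy":-14.1},{"az":-6.2},{"az":-6.2},{"az":-6.2},{"az":-6.2},{"az":-6.2},{"dx":0},{"dx":0},{"dx":0}]' 1 && python3 - <<'E'
from h import *
c=cam("wrist");save(c,"w2.png");s=bot.read_state();print(s["q"],s["tool_pos"],Ro.from_rotvec(s["tcp_rot"]).as_matrix().round(3))
E
```

```text
invalid input
```

```bash
python3 -m jog '[{"dx":-26.3,"dy":-14.1}]'; python3 -m jog --help | head -20
```

```text
invalid input
invalid input: not JSON, or not a number
```

```bash
python3 -m jog '[{"dx":-26.3,"dy":-14.1,"dz":0,"ax":0,"ay":0,"az":0}]'
```

```text
time: 0.38
tool_pos: [0.6622, -0.0233, 0.4044]
tcp_rot: [-2.217, -2.225, -0.004]
wrist_force: [-0.0, -0.3, -0.0]
width: 1.001
grip_force: 0.0
```

```bash
python3 -m jog '[{"dx":-26.3,"dy":-14.1,"dz":0,"ax":0,"ay":0,"az":0},{"dx":-26.3,"dy":-14.1,"dz":0,"ax":0,"ay":0,"az":0},{"dx":-26.3,"dy":-14.1,"dz":0,"ax":0,"ay":0,"az":0},{"dx":-26.3,"dy":-14.1,"dz":0,"ax":0,"ay":0,"az":0},{"dx":-26.3,"dy":-14.1,"dz":0,"ax":0,"ay":0,"az":0},{"dx":-26.3,"dy":-14.1,"dz":0,"ax":0,"ay":0,"az":0},{"dx":-26.3,"dy":-14.1,"dz":0,"ax":0,"ay":0,"az":0},{"dx":-26.3,"dy":-14.1,"dz":0,"ax":0,"ay":0,"az":0},{"dx":-26.3,"dy":-14.1,"dz":0,"ax":0,"ay":0,"az":0},{"dx":-26.3,"dy":-14.1,"dz":0,"ax":0,"ay":0,"az":0},{"dx":-26.3,"dy":-14.1,"dz":0,"ax":0,"ay":0,"az":0},{"dx":0,"dy":0,"dz":0,"ax":0,"ay":0,"az":-6.2},{"dx":0,"dy":0,"dz":0,"ax":0,"ay":0,"az":-6.2},{"dx":0,"dy":0,"dz":0,"ax":0,"ay":0,"az":-6.2},{"dx":0,"dy":0,"dz":0,"ax":0,"ay":0,"az":-6.2},{"dx":0,"dy":0,"dz":0,"ax":0,"ay":0,"az":-6.2},{"dx":0,"dy":0,"dz":0,"ax":0,"ay":0,"az":0},{"dx":0,"dy":0,"dz":0,"ax":0,"ay":0,"az":0},{"dx":0,"dy":0,"dz":0,"ax":0,"ay":0,"az":0}]' && python3 - <<'E'
from h import *
c=cam("wrist");save(c,"w2.png");s=bot.read_state();print(s["q"],s["tool_pos"],Ro.from_rotvec(s["tcp_rot"]).as_matrix().round(3))
E
```

```text
time: 1.97
tool_pos: [0.5058, -0.3156, 0.4047]
tcp_rot: [-1.551, -2.732, -0.0]
wrist_force: [-0.4, 0.0, 1.1]
width: 1.001
grip_force: 0.0
[-5.99556493e-01  1.16041461e-01  1.77837179e+00 -8.60622674e-07
  1.24714937e+00 -1.13850673e+00] [ 0.50581018 -0.31555391  0.40467898] [[-0.513  0.858  0.   ]
 [ 0.858  0.513 -0.   ]
 [-0.     0.    -1.   ]]
```

View pics/w2.png

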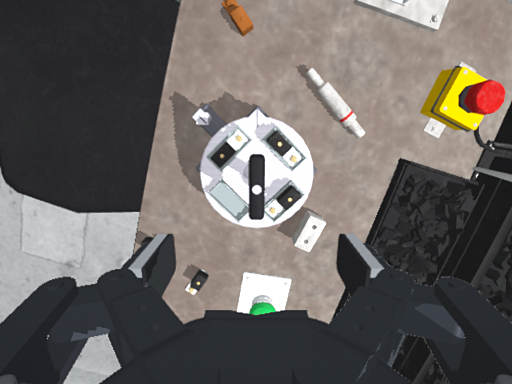

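The wrist view looks straight down on the plate: handle centre (257,187), nose tip about (258,108), post top about (202,115), empty nest (228,200). I'll refine these with masks.

```bash
python3 - <<'E'
from h import *
c=cam("wrist");im=c["img"];g=cv2.cvtColor(im,cv2.COLOR_RGB2GRAY)
m=(g<60).astype(np.uint8);m[:, :230]=0;m[:,280:]=0;m[:145]=0;m[228:]=0
n,l,st,ce=cv2.connectedComponentsWithStats(m);i=1+np.argmax(st[1:,4]);print("handle px",st[i],ce[i])
ys,xs=np.where(l==i);P=plane(c,np.c_[xs,ys],.116)[:,:2].astype(np.float32)
r=cv2.minAreaRect((P*1000).astype(np.float32));print("rect mm",r)
b=cv2.boxPoints(r);e=b[1]-b[0] if np.linalg.norm(b[1]-b[0])>np.linalg.norm(b[2]-b[1]) else b[2]-b[1]
print("bar dir",np.degrees(np.arctan2(e[1],e[0]))%180)
# disc: bright contour
m2=(g>190).astype(np.uint8);m2[:100]=0;m2[240:]=0;m2[:,:192]=0;m2[:,322:]=0
cs=cv2.findContours(m2,cv2.RETR_EXTERNAL,cv2.CHAIN_APPROX_NONE)[0];k=max(cs,key=cv2.contourArea)
D=plane(c,k[:,0],.046)[:,:2]*1000
h=cv2.convexHull(D.astype(np.float32))[:,0]
A=D.copy()
for _ in range(6):
    x=np.linalg.lstsq(np.c_[2*A,np.ones(len(A))],(A**2).sum(1),rcond=None)[0];R=np.sqrt(x[2]+x[:2]@x[:2]);d=np.linalg.norm(D-x[:2],axis=1);A=D[abs(d-R)<max(2,1)*1.0] if _ else D[abs(d-np.median(d))<5]
print("disc",x[:2],R,len(A)); far=D[d>R+5];print("nose pts",far[np.argmax(np.linalg.norm(far-x[:2],axis=1))] if len(far) else None)
nose=plane(c,[[258,108]],.044)[0,:2]*1000
m3=(g>170).astype(np.uint8);m3[:,:192]=0;m3[:,212:]=0;m3[:104]=0;m3[126:]=0
n,l,st,ce=cv2.connectedComponentsWithStats(m3);i=1+np.argmax(st[1:,4]);print("post px",st[i],ce[i])
post=plane(c,[ce[i]],.046)[0,:2]*1000
cs=[k];C=np.array(r[0])
for nm,q in(("nose",nose),("post",post)):
  for cc in(C,x[:2]): v=q-cc;print(nm,q,np.hypot(*v),np.degrees(np.arctan2(v[1],v[0])))
# V tip: the farthest-right blob pixels of post
ys,xs=np.where(l==i)
a=cv2.cvtColor(im,cv2.COLOR_RGB2BGR)[90:240,180:330];cv2.imwrite("pics/w2c.png",cv2.resize(a,None,fx=4,fy=4,interpolation=cv2.INTER_CUBIC))
E
```

```text
handle px [249 155  15  64 775] [256.13548387 185.99225806]
rect mm ((506.8699035644531, -315.67694091796875), (14.084137916564941, 63.653770446777344), 30.87114143371582)
bar dir 120.871155
disc [ 508.20115863 -316.08600752] 69.0808081011535 301
nose pts [ 468.61701323 -249.36721306]
post px [192 109  18  16 164] [200.60365854 116.29268293]
nose [ 469.00924202 -247.7326203 ] 77.78084852603737 119.12789429286128
nose [ 469.00924202 -247.7326203 ] 78.79208001041256 119.82875089586182
post [ 416.05296663 -290.15148882] 94.33591436185908 164.30119138262748
post [ 416.05296663 -290.15148882] 95.72820142536108 164.28108344920014
```

View pics/w2c.png

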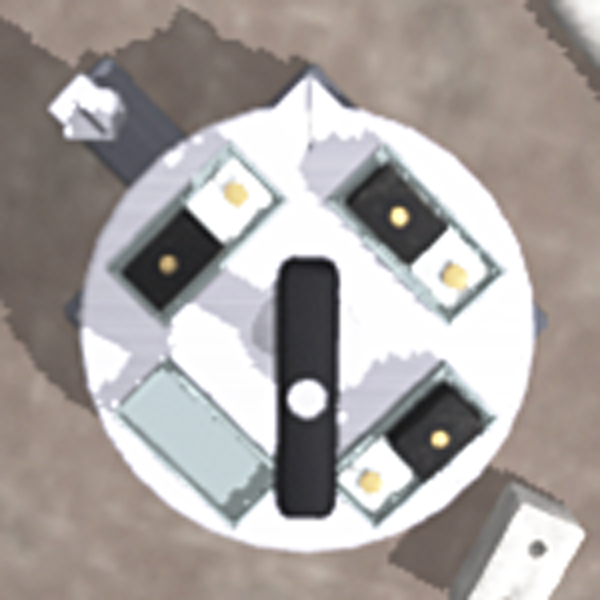

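Both estimates agree: bar direction 120.9°, nose about 119.5°, post 164.3°, radii near 78.5 and 94 mm as specified. The turn needed is about 44°. The tool is already lined up, so I descend.

```bash
python3 -m jog '[{"dx":-0.8,"dy":1,"dz":15,"ax":0,"ay":0,"az":0},{"dx":0,"dy":0,"dz":15,"ax":0,"ay":0,"az":0},{"dx":0,"dy":0,"dz":15,"ax":0,"ay":0,"az":0},{"dx":0,"dy":0,"dz":15,"ax":0,"ay":0,"az":0},{"dx":0,"dy":0,"dz":15,"ax":0,"ay":0,"az":0},{"dx":0,"dy":0,"dz":15,"ax":0,"ay":0,"az":0},{"dx":0,"dy":0,"dz":15,"ax":0,"ay":0,"az":0},{"dx":0,"dy":0,"dz":15,"ax":0,"ay":0,"az":0},{"dx":0,"dy":0,"dz":12,"ax":0,"ay":0,"az":0},{"dx":0,"dy":0,"dz":10,"ax":0,"ay":0,"az":0},{"dx":0,"dy":0,"dz":0,"ax":0,"ay":0,"az":0},{"dx":0,"dy":0,"dz":0,"ax":0,"ay":0,"az":0}]' 1
python3 -m jog '[{"dx":0,"dy":0,"dz":0,"ax":0,"ay":0,"az":0},{"dx":0,"dy":0,"dz":0,"ax":0,"ay":0,"az":0},{"dx":0,"dy":0,"dz":0,"ax":0,"ay":0,"az":0},{"dx":0,"dy":0,"dz":0,"ax":0,"ay":0,"az":0},{"dx":0,"dy":0,"dz":0,"ax":0,"ay":0,"az":0},{"dx":0,"dy":0,"dz":0,"ax":0,"ay":0,"az":0},{"dx":0,"dy":0,"dz":0,"ax":0,"ay":0,"az":0},{"dx":0,"dy":0,"dz":0,"ax":0,"ay":0,"az":0},{"dx":0,"dy":0,"dz":0,"ax":0,"ay":0,"az":0},{"dx":0,"dy":0,"dz":0,"ax":0,"ay":0,"az":0},{"dx":0,"dy":0,"dz":0,"ax":0,"ay":0,"az":0},{"dx":0,"dy":0,"dz":0,"ax":0,"ay":0,"az":0}]' 0 60
```

```text
time: 3.07
tool_pos: [0.5069, -0.3157, 0.2622]
tcp_rot: [-1.547, -2.733, -0.0]
wrist_force: [0.4, -0.1, -0.6]
width: 0.999
grip_force: 0.0
time: 4.07
tool_pos: [0.5071, -0.316, 0.2632]
tcp_rot: [1.547, 2.734, -0.001]
wrist_force: [-2.5, -1.2, 5.2]
width: 0.176
grip_force: 60.7
```

```bash
python3 -m jog '[{"dx":0,"dy":0,"dz":0,"ax":0,"ay":0,"az":-1},{"dx":0,"dy":0,"dz":0,"ax":0,"ay":0,"az":-2},{"dx":0,"dy":0,"dz":0,"ax":0,"ay":0,"az":-3},{"dx":0,"dy":0,"dz":0,"ax":0,"ay":0,"az":-3},{"dx":0,"dy":0,"dz":0,"ax":0,"ay":0,"az":-3},{"dx":0,"dy":0,"dz":0,"ax":0,"ay":0,"az":-3},{"dx":0,"dy":0,"dz":0,"ax":0,"ay":0,"az":-3},{"dx":0,"dy":0,"dz":0,"ax":0,"ay":0,"az":-3},{"dx":0,"dy":0,"dz":0,"ax":0,"ay":0,"az":-3},{"dx":0,"dy":0,"dz":0,"ax":0,"ay":0,"az":-3},{"dx":0,"dy":0,"dz":0,"ax":0,"ay":0,"az":-3},{"dx":0,"dy":0,"dz":0,"ax":0,"ay":0,"az":-3},{"dx":0,"dy":0,"dz":0,"ax":0,"ay":0,"az":-3},{"dx":0,"dy":0,"dz":0,"ax":0,"ay":0,"az":-3},{"dx":0,"dy":0,"dz":0,"ax":0,"ay":0,"az":-3},{"dx":0,"dy":0,"dz":0,"ax":0,"ay":0,"az":-1},{"dx":0,"dy":0,"dz":0,"ax":0,"ay":0,"az":-1},{"dx":0,"dy":0,"dz":0,"ax":0,"ay":0,"az":0},{"dx":0,"dy":0,"dz":0,"ax":0,"ay":0,"az":0},{"dx":0,"dy":0,"dz":0,"ax":0,"ay":0,"az":0}]'
python3 - <<'E'
from h import *
c=cam("wrist");s=bot.read_state();R=Ro.from_rotvec(s["tcp_rot"]).as_matrix();print(np.degrees(np.arctan2(R[1,0],R[0,0])),s["tool_pos"],s["torque"],R[:,2])
b=cam("scene");a=b["img"][185:275,205:310];w=c["img"]
A=cv2.resize(a,(630,540),interpolation=cv2.INTER_CUBIC)
w2=w[0:300,60:440]
o=np.zeros((300,800,3),np.uint8);o[:,:380]=w2;o[:,380:730]=cv2.resize(a,(350,300),interpolation=cv2.INTER_CUBIC)
save(c,"w3full.png");save(b,"s3full.png");cv2.imwrite("pics/turn.png",o[:,:,::-1])
E
```

```text
time: 5.73
tool_pos: [0.5076, -0.3157, 0.2632]
tcp_rot: [0.411, 3.113, 0.0]
wrist_force: [0.5, 1.1, 5.7]
width: 0.175
grip_force: 60.7
164.97304288805555 [ 0.50761803 -0.31565262  0.26315085] [ 0.2548875  -0.0642201  -0.05978024] [ 1.56550204e-03 -3.40573141e-05 -9.99998774e-01]
```

View pics/turn.png

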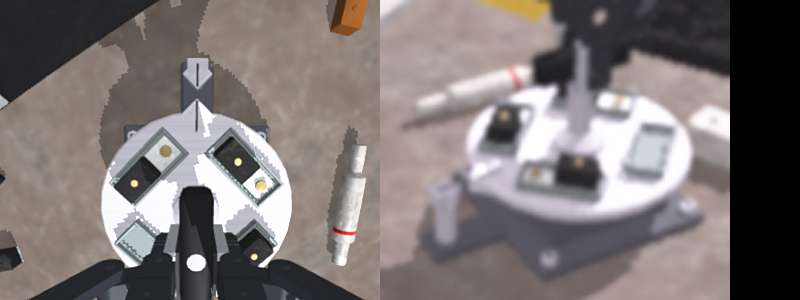

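The nose tip (198,100 in the left half) points at the post's V (197,85), and all three assemblies sit in their nests. The plate is aligned, so I lift gently.

```bash
python3 -m jog '[{"dx":0,"dy":0,"dz":-1,"ax":0,"ay":0,"az":0},{"dx":0,"dy":0,"dz":-2,"ax":0,"ay":0,"az":0},{"dx":0,"dy":0,"dz":-3,"ax":0,"ay":0,"az":0},{"dx":0,"dy":0,"dz":-3,"ax":0,"ay":0,"az":0},{"dx":0,"dy":0,"dz":-3,"ax":0,"ay":0,"az":0},{"dx":0,"dy":0,"dz":0,"ax":0,"ay":0,"az":0}]'
```

```text
time: 6.33
tool_pos: [0.5071, -0.3158, 0.275]
tcp_rot: [0.41, 3.115, -0.0]
wrist_force: [0.3, 0.7, -3.9]
width: 0.179
grip_force: 59.3
```

```bash
python3 -m jog '[{"dx":0,"dy":0,"dz":-3,"ax":0,"ay":0,"az":0},{"dx":0,"dy":0,"dz":-5,"ax":0,"ay":0,"az":0},{"dx":0,"dy":0,"dz":-7,"ax":0,"ay":0,"az":0},{"dx":0,"dy":0,"dz":-8,"ax":0,"ay":0,"az":0},{"dx":0,"dy":0,"dz":-8,"ax":0,"ay":0,"az":0},{"dx":0,"dy":0,"dz":-8,"ax":0,"ay":0,"az":0},{"dx":0,"dy":0,"dz":-8,"ax":0,"ay":0,"az":0},{"dx":0,"dy":0,"dz":-8,"ax":0,"ay":0,"az":0},{"dx":0,"dy":0,"dz":-8,"ax":0,"ay":0,"az":0},{"dx":0,"dy":0,"dz":-8,"ax":0,"ay":0,"az":0},{"dx":0,"dy":0,"dz":-8,"ax":0,"ay":0,"az":0},{"dx":0,"dy":0,"dz":-6,"ax":0,"ay":0,"az":0},{"dx":0,"dy":0,"dz":-4,"ax":0,"ay":0,"az":0},{"dx":0,"dy":0,"dz":-2,"ax":0,"ay":0,"az":0},{"dx":0,"dy":0,"dz":0,"ax":0,"ay":0,"az":0},{"dx":0,"dy":0,"dz":0,"ax":0,"ay":0,"az":0},{"dx":0,"dy":0,"dz":0,"ax":0,"ay":0,"az":0},{"dx":0,"dy":0,"dz":0,"ax":0,"ay":0,"az":0},{"dx":0,"dy":0,"dz":0,"ax":0,"ay":0,"az":0},{"dx":0,"dy":0,"dz":0,"ax":0,"ay":0,"az":0}]'
python3 - <<'E'
from h import *
c=cam("wrist");b=cam("scene")
o=np.zeros((300,800,3),np.uint8);o[:,:380]=c["img"][:300,60:440];o[:,380:]=cv2.resize(b["img"][130:280,180:390],(420,300),interpolation=cv2.INTER_CUBIC)
cv2.imwrite("pics/lift.png",o[:,:,::-1])
E
```

```text
time: 8.0
tool_pos: [0.507, -0.3157, 0.3653]
tcp_rot: [-0.41, -3.114, -0.0]
wrist_force: [0.4, 0.0, -4.0]
width: 0.174
grip_force: 59.3
```

View pics/lift.png

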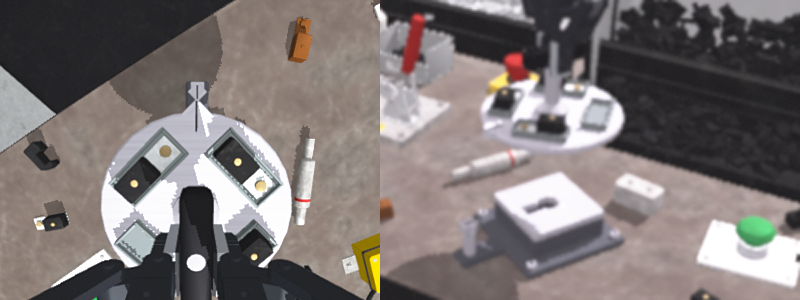

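The plate is lifted clear and level, with all three assemblies in their nests and the bystanders in place. The right half shows the empty keyhole seat at about (545,205).

```bash
python3 -c "
from workcell import bot
print(bot.finish_job())"
```

```text
the job is handed in; nothing more can be done
None
```

The job is handed in: I turned the nest plate about 44° anticlockwise to the index post, lifted it out, and handed it in held level about 10 cm above its seat, with all three assemblies still in their nests; the judge's verdict was not shown.

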